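# Deburr the bore of a printed adapter

## Task

Take the blue deburring tool from its rack, hook its swivel blade into the hole of the orange printed adapter held in the vise, and run it clockwise (seen from above) one full turn round the hole's upper edge, starting and finishing next to the screw ear, with a light, steady pressure of about 5 N all the way (never more than 20 N). Then stand the tool back in its socket in the rack and let go; touch the adapter only with the tool and leave the other things where they are.

Things in the scene. Friction and masses are not known exactly. Their poses are not given: they have to be found in the camera images.
- deburrer: Swivel-blade deburring tool, 70 g, standing blade down in its rack socket. Origin: centre of the underside of its round black guard (36 mm diameter, 5 mm thick); z up the handle. Blue round handle, 20 mm diameter, 5 to 57 mm above the origin, cap to 68 mm: grip it low, just over the guard, firmly (80 N or more). Below: black cone (25 mm tapering to 17 mm at -12), steel sleeve 10 mm diameter to -30, blade.
- blade: The blade, a bent steel pin 3.2 mm thick that swivels freely and endlessly on the handle's axis; its first direction is random. Origin on that axis 30 mm below the deburrer's origin; z up, x to the side it points to. From 6 mm below its origin it slants 45 degrees out and down to 10 mm off the axis, 16 mm below; then it turns slightly back to the tip. The slant is the cutting flank.
- blade_tip (a point): Centre of the rounded tip of the blade, 50 mm below the deburrer's origin, 8.5 mm off the handle's axis (the metal ends 52 mm below).
- blade_edge (a point): Middle of the blade's slanted flank, 41 mm below the deburrer's origin, 5 mm off the axis; this part should ride on the hole's edge. In use the upright handle stands outside the hole, over the flange, its axis about 22 mm from the hole's centre, blade pointing into the hole, the flank's underside hooked on the edge. Carried round, the blade trails by itself, up to 45 degrees behind the inward direction.
- adapter: Orange printed hose adapter clamped upright in the vise. Origin: centre of the hole's mouth, level with the flat top face, 120 mm above the desk; z up, x to the screw ear. Hole 36 mm diameter, 42 mm deep; flange 56 mm diameter; one screw ear, 16 mm wide, reaching 50 mm from the centre. Thin and squeezed by the jaws, its edge is up to 0.5 mm off the true circle and level. Edge and held tool together give some 1 mm per 3 to 5 N.
- vise: Small grey suction-base bench vise, fixed on the desk. Origin: centre of its round rubber foot (diameter 104 mm) on the desk. z up; the jaw screw and T-bar point to its -x (80 mm from the centre), the red suction lever to +y (80 mm). Jaw tops 100 mm above the desk.
- rack: Grey printed tool rack, 164 x 66 mm, 66 mm high, fixed. Origin on the desk under the deburring tool's socket; the rack reaches from 36 mm behind it to 128 mm ahead along its +x. Two short tools stand in the other sockets 86 and 112 mm along +x, up to 38 mm above the rack.
- socket (a point): Centre of the mouth of the deburring tool's socket, in the rack's top face (66 mm above the desk): a round through hole of 28 mm diameter, in which the tool hangs on its guard with the guard's underside on this face.
- nozzle_driver: Bystander: short red nozzle driver standing in the rack.
- needle_file: Bystander: short yellow-handled needle file standing in the rack.
- spool: Bystander: cardboard spool of blue filament lying flat, 200 mm diameter, 60 mm high. Origin centre of underside.
- caliper: Bystander: digital caliper lying flat, 225 mm long along its y, 13 mm high.
- spare_adapter: Bystander: white adapter of the same kind, flange down, 42 mm high.
- glue_stick: Bystander: upright glue stick, 31 mm diameter, 92 mm high.
- flush_cutters: Bystander: red-handled flush cutters lying flat, 145 mm long, 14 mm high.
- edge_0 (a point): Point on the nominal upper edge of the adapter's hole, 18 mm from its centre, on the side of the ear. edge_0 to edge_7 follow clockwise (seen from above), 45 degrees apart.
- edge_1 (a point): Point on the hole's nominal upper edge, 45 degrees clockwise from the ear.
- edge_2 (a point): Point on the hole's nominal upper edge, 90 degrees clockwise from the ear.
- edge_3 (a point): Point on the hole's nominal upper edge, 135 degrees clockwise from the ear.
- edge_4 (a point): Point on the hole's nominal upper edge, 180 degrees clockwise from the ear.
- edge_5 (a point): Point on the hole's nominal upper edge, 225 degrees clockwise from the ear.
- edge_6 (a point): Point on the hole's nominal upper edge, 270 degrees clockwise from the ear.
- edge_7 (a point): Point on the hole's nominal upper edge, 315 degrees clockwise from the ear.
Mind the look-alikes: they are no part of the job. Several things have the shape of the rack; the one meant has the colours described above.

How it is judged:
By the outcome, as a careful person would: the job done as asked, in the order asked, and still so for the second after the job is handed in, with the robot touching nothing.
It also fails if it takes over 72 s, if anything falls off the work surface, if the arm or the gripper's body presses on something with over 40 N, if the wrist force passes 120 N, or if a joint passes its speed limit or range.

## Robot

A 6-joint arm with a two-finger parallel gripper is mounted at the origin on the work surface. World frame = base frame: x ahead of the robot, y to its left, z up, the work surface at z = 0. Lengths are in m, angles in rad, forces in N, time in s.
With the tool pointing down it reaches from about 0.3 to 0.775 m from the base axis. Payload 14.6 kg.
Tool frame: the origin (TCP) lies midway between the tips of the shut fingers; the grasp point (between the pads) lies 19 mm behind it (grasp_offset is the distance from the TCP to the grasp point, in m); z points along the fingers, y is the line along which they close (so a half turn about z gives the same grasp; the last joint's range is limited). The gripper opens to 94 mm and grips with 3 to 60 N. Pads are 16 mm wide; open, the fingers measure 119 mm over their backs; the gripper's body (75 mm by 177 mm) begins 78 mm behind the grasp point.
Start: joints at [1.18, 0.3, 1.521, -0, 1.321, -0.067], TCP at [0.175, 0.521, 0.205] pointing down, gripper open.
Joint ranges: [-3.03, 3.03], [-0.79, 2.21], [0.23, 2.52], [-1.04, 4.18], [0, 3.07], [-2.55, 2.55]. Speed limits (rad/s): [2.22, 2.22, 2.57, 3.14, 3.14, 3.14].

## Interface

Orientations are given as [roll, pitch, yaw] about the fixed x, y, z axes, in that order (R = Rz(yaw) Ry(pitch) Rx(roll)).
In Python, from station import * gives the robot as it stands. The module is installed in compiled form; this text tells all that it offers.
- The arm moves only by the tool send_rows, never from a script. Its argument "rows" is a list of rows, each an object of numbers: "dx", "dy", "dz": the shift along the tool's x, y, z in mm; "roll": the turn about the tool's z in degrees; "jaw": the closure, from -1 (fully open) to 1 (shut). In form: [{"dx": .., "dy": .., "dz": .., "roll": .., "jaw": ..}, ...]. A call has 1 to 12 rows; each row shifts and turns the commanded pose from where the row before left it, along the tool's axes as they then stand; what a row does not reach is not made up. A row lasts 1/12 s, in which the tool goes at most 41.7 mm and 7.16 degrees, less where a joint would pass 70% of its speed; a pose out of reach is approached as far as the arm can. A call is refused whole if a number of a shift passes 41.7 or a number of a turn 7.16, either way. A call with a gripper value outside its range is refused whole. The fingers move at their own pace and stop on an object; "force" is the grip in N (left out, the last holds). Time passes only in rows, so rows that do not move let the fingers close. It gives the time, the measured TCP pose, the force, the opening and the grip force at its end, in the units of the state.
- get_obs(): the state, without advancing time (a new reading comes with each control period).
- camera(name): name is "scene" or "top" or "wrist"; returns a dict with "frame" (420x560x3 uint8, red, green, blue), "z_map" (420x560 float32, m along the optical axis (not along the pixel's ray), 0 where there is no reading), "camera_matrix" (3x3 intrinsics, pixels), "rvec" (rotation vector, rad) and "tvec" (3), from world to camera coordinates, as OpenCV has them. Camera axes: x right, y down, z forward; pixel columns grow to the right and rows downward; lengths in m; the calibration is good to about 2 mm. A picture is of the moment at which its call begins.
- hand_in(): hands the job in; it is judged then, once.
The state is a dict: "time_s": time; "qpos": joint angles; "joint_vel": joint speeds; "tau": joint torques, N m; "ee_pos": TCP position; "eef_rot": TCP orientation; "force": force on the tool from outside, world axes, zero at the start; "moment": the same for the moment, N m; "grip_width": finger opening in m; "grip_force": force on a finger pad.
Only numpy, scipy, OpenCV 4.12 (cv2) and the standard library are available. Lean on these libraries where they do the work, as an engineer would, in place of code of your own. Each camera call takes 0.05 s, during which the arm holds its last target. There are 200 camera calls.

## Working session

There is one attempt and no reset: what is moved stays moved. The work goes in short steps, Python scripts to look and compute and a tool call to move; the robot and the scene stay as the last step left them, time stands still between calls to the robot, and variables do not carry over. Pictures are saved under pics/ and viewed, at most 10 in all, crops included, and the job is handed in when it is done.

Besides the shell and the picture viewer there is one more tool, called after "Request:" as name(argument=value, ...), one argument or row to a line, values as JSON. send_rows: Moves the arm, as the interface text tells. Its arguments: {"type":"object","properties":{"rows":{"type":"array"},"force":{"type":"number"}},"required":["rows"]}

```bash
mkdir -p pics
cat > h.py <<'E'
from station import *
import numpy as np, cv2
def cam(n):
    c=camera(n); R=cv2.Rodrigues(np.array(c["rvec"],float))[0]; t=np.array(c["tvec"],float).ravel()
    return c["frame"],c["z_map"],np.array(c["camera_matrix"]),R,t
def world(C,u,v,z=None):
    f,zm,K,R,t=C; u=np.atleast_1d(u).astype(float);v=np.atleast_1d(v).astype(float)
    d=np.linalg.inv(K)@np.array([u,v,np.ones_like(u)])
    if z is None:
        return (R.T@(d*zm[v.astype(int),u.astype(int)]-t[:,None])).T
    o=-R.T@t; r=R.T@d
    return (o[:,None]+r*(z-o[2])/r[2]).T
def cloud(C):
    v,u=np.mgrid[0:420,0:560]; return world(C,u.ravel(),v.ravel()).reshape(420,560,3)
def save(n,im): cv2.imwrite("pics/"+n+".png",im[...,::-1])
E
python3 - <<'E'
from h import *
a=cam("scene");b=cam("top")
np.savez("c.npz",**{n+str(i):x for n,C in(("s",a),("t",b)) for i,x in enumerate(C)})
save("scene",a[0]);save("top",b[0])
o=get_obs();print(o)
for C in(a,b): print(-C[3].T@C[4],C[2][0,0])
E
```

```text
{'time_s': 0.1, 'qpos': array([ 1.18041082e+00,  3.00381711e-01,  1.52151793e+00,  6.58917270e-06,
        1.32069110e+00, -6.65881905e-02]), 'joint_vel': array([-0.00033317, -0.00222148, -0.00379895,  0.00027665,  0.00020922,
        0.00070132]), 'tau': array([-1.39250194e-03, -5.32635033e+01, -3.53281260e+01,  7.08518852e-02,
        2.34775187e-02, -8.57067880e-05]), 'ee_pos': array([0.17489911, 0.5212048 , 0.20496207]), 'eef_rot': array([-3.14059720e+00, -7.27805303e-05,  2.81779366e+00]), 'force': array([0.07602185, 0.65817276, 0.75824374]), 'moment': array([-0.01075361,  0.0559207 , -0.02093364]), 'grip_force': 0.0, 'grip_width': 0.09393430929946403}
[1.31249515 0.26173253 0.78312327] 420.16731599019994
[0.2943861  0.02012547 1.31070719] 508.01526627988983
```

View pics/top.png

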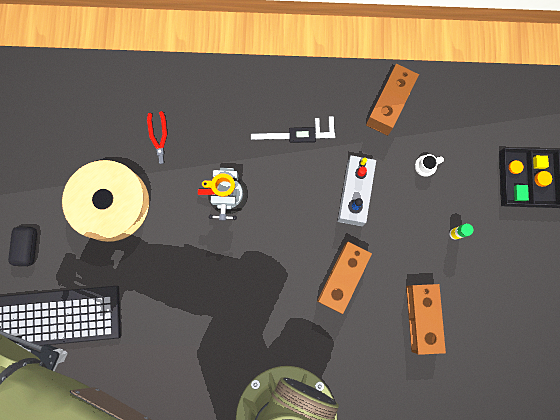

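View pics/scene.png

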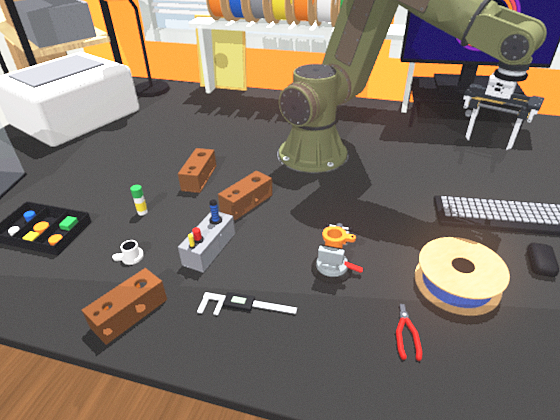

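The top view shows the orange adapter at about (223,185), with its ear to the left, and the grey rack at (357,188). The blue tool stands at the near end of the rack (355,206). The brown racks are look-alikes. Next I'll measure these.

```bash
cat > m.py <<'E'
from h import *
from scipy.optimize import least_squares
d=np.load("c.npz")
for n in "ts":
    C=[d[n+str(i)] for i in range(5)]; P=cloud(C); hsv=cv2.cvtColor(C[0],cv2.COLOR_RGB2HSV); H,S,V=cv2.split(hsv)
    z=P[...,2]
    wk=(P[...,0]>.3)&(P[...,0]<.8)&(abs(P[...,1])<.35)
    # adapter: yellow/orange, z
    m=wk&(H>8)&(H<32)&(S>150)&(abs(z-.12)<.006)&(P[...,1]>.05)&(P[...,1]<.25)
    q=P[m];print(n,"adapter n",m.sum(),"z med",np.median(q[:,2]),q.min(0),q.max(0))
    v,u=np.nonzero(m); Q=world(C,u,v,.120)[:,:2]
    # hole circle: inner contour
    mm=np.zeros_like(V);mm[m]=255
    cs,hi=cv2.findContours(mm,cv2.RETR_CCOMP,cv2.CHAIN_APPROX_NONE)
    for c,h in zip(cs,hi[0]):
        if len(c)>15:
            W=world(C,c[:,0,0],c[:,0,1],.12)[:,:2]
            f=least_squares(lambda p:np.hypot(*(W-p[:2]).T)-p[2],[*W.mean(0),.02],loss="soft_l1",f_scale=.001).x
            print(" contour",len(c),"hole" if h[3]>=0 else "outer",f.round(4))
            r=np.hypot(*(W-f[:2]).T);k=r.argmax();e=W[r>.8*r.max()].mean(0)-f[:2]; print("  far",r.max(),np.degrees(np.arctan2(e[1],e[0])))
    # rack top
    m=wk&(S<60)&(abs(z-.066)<.005)&(P[...,1]<0)&(P[...,1]>-.35)
    mm=np.zeros_like(V);mm[m]=255
    k,l,st,ce=cv2.connectedComponentsWithStats(mm); i=1+st[1:,4].argmax(); v,u=np.nonzero(l==i)
    W=world(C,u,v,.066)[:,:2]; r=cv2.minAreaRect((W*1000).astype(np.float32)); print("rack",r,"z",np.median(P[l==i][:,2]),cv2.boxPoints(r).tolist())
    m=wk&(H>100)&(H<130)&(S>120)&(z>.07)&(z<.15)&(P[...,1]<0)
    q=P[m];print("blue",m.sum(),q.min(0),q.max(0),q.mean(0))
    t=q[q[:,2]>.125];print("cap",len(t),t.mean(0) if len(t) else 0, np.median(t,0),t.min(0),t.max(0))
E
python3 m.py
```

```text
t adapter n 307 z med 0.11945377581935743 [0.52622784 0.14181295 0.11429291] [0.57991086 0.21907805 0.12589721]
 contour 81 outer [0.5534 0.1719 0.0284]
  far 0.047328118349340295 88.33817201149613
 contour 44 hole [0.5536 0.1694 0.0189]
  far 0.021021118569767117 84.75093997522549
rack ((565.85107421875, -162.3800506591797), (66.38263702392578, 164.53981018066406), 81.1771240234375) z 0.06570330230376328 [[479.4637451171875, -182.56002807617188], [642.056640625, -207.79721069335938], [652.2384033203125, -142.2000732421875], [489.6455078125, -116.962890625]]
blue 40 [ 0.51061997 -0.17689914  0.07167191] [ 0.63529515 -0.14511234  0.12411231] [ 0.52003415 -0.15219471  0.09884188]
  return _methods._mean(a, axis=axis, dtype=dtype,
  ret = um.true_divide(
Traceback (most recent call last):
  File "m.py", line 28, in <module>
    t=q[q[:,2]>.125];print("cap",len(t),t.mean(0) if len(t) else 0, np.median(t,0),t.min(0),t.max(0))
                                                                                   ~~~~~^^^
ValueError: zero-size array to reduction operation minimum which has no identity
```

Request:
send_rows(
  rows=[
    {"roll": -6.18,"dz": -15,"jaw": -1},
    {"roll": -6.18,"dz": -15,"jaw": -1},
    {"roll": -6.19,"dz": -15,"jaw": -1},
    {"dx": -28,"dy": -26,"jaw": -1},
    {"dx": -28,"dy": -26,"jaw": -1},
    {"dx": -28,"dy": -26,"jaw": -1},
    {"dx": -28,"dy": -26,"jaw": -1},
    {"dx": -28,"dy": -26,"jaw": -1},
    {"dx": -28,"dy": -26,"jaw": -1},
    {"dx": -28,"dy": -26,"jaw": -1},
    {"dx": -28,"dy": -26,"jaw": -1},
    {"dx": -28,"dy": -26,"jaw": -1},
  ],
)

```text
invalid input at $.rows[0]: expected keys dx, dy, dz, roll, jaw
```

Request:
send_rows(
  rows=[
    {"dx": 0,"dy": 0,"roll": -6.18,"dz": -15,"jaw": -1},
    {"dx": 0,"dy": 0,"roll": -6.18,"dz": -15,"jaw": -1},
    {"dx": 0,"dy": 0,"roll": -6.19,"dz": -15,"jaw": -1},
    {"dx": -28,"dy": -26,"dz": 0,"roll": 0,"jaw": -1},
    {"dx": -28,"dy": -26,"dz": 0,"roll": 0,"jaw": -1},
    {"dx": -28,"dy": -26,"dz": 0,"roll": 0,"jaw": -1},
    {"dx": -28,"dy": -26,"dz": 0,"roll": 0,"jaw": -1},
    {"dx": -28,"dy": -26,"dz": 0,"roll": 0,"jaw": -1},
    {"dx": -28,"dy": -26,"dz": 0,"roll": 0,"jaw": -1},
    {"dx": -28,"dy": -26,"dz": 0,"roll": 0,"jaw": -1},
    {"dx": -28,"dy": -26,"dz": 0,"roll": 0,"jaw": -1},
    {"dx": -28,"dy": -26,"dz": 0,"roll": 0,"jaw": -1},
  ],
)

```text
time_s: 1.1
ee_pos: [0.428, 0.2858, 0.2503]
eef_rot: [-3.141, -0.0, 3.142]
force: [-0.9, 1.2, 0.5]
grip_width: 0.0941
grip_force: 0.0
```

Run:
```python
from h import *
C=cam("wrist");save("w1",C[0]);o=get_obs();print(o["ee_pos"],o["eef_rot"],o["qpos"]);c=-C[3].T@C[4];print(c,C[3].T@[0,0,1])
np.savez("w1.npz",*C)
```

```text
[0.43171486 0.28202345 0.25003054] [-3.14008830e+00  4.64141452e-04  3.13826985e+00] [ 0.50844007  0.19122122  1.55184085 -0.00156195  1.39886281 -1.05876562]
[0.3514578  0.28679145 0.42855342] [ 2.62695492e-01 -6.99863024e-04 -9.64878536e-01]
```

View pics/w1.png

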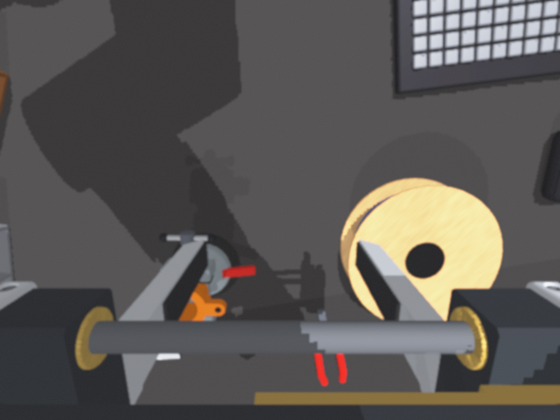

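The wrist view sees the adapter, partly hidden by the gripper, at about (205,300). I'll move so that it's clear.

Request:
send_rows(
  rows=[
    {"dx": -30,"dy": -24,"dz": 0,"roll": 0,"jaw": -1},
    {"dx": -30,"dy": -24,"dz": 0,"roll": 0,"jaw": -1},
    {"dx": -30,"dy": -24,"dz": 0,"roll": 0,"jaw": -1},
    {"dx": -30,"dy": -24,"dz": 0,"roll": 0,"jaw": -1},
    {"dx": -28,"dy": -16,"dz": 0,"roll": 0,"jaw": -1},
    {"dx": 0,"dy": 0,"dz": 0,"roll": 0,"jaw": -1},
    {"dx": 0,"dy": 0,"dz": 0,"roll": 0,"jaw": -1},
    {"dx": 0,"dy": 0,"dz": 0,"roll": 0,"jaw": -1},
  ],
)

```text
time_s: 1.82
ee_pos: [0.5745, 0.1757, 0.25]
eef_rot: [-3.142, -0.001, -3.142]
force: [-0.4, 0.6, 0.6]
grip_width: 0.0941
grip_force: 0.0
```

```bash
cat > fit.py <<'E'
from h import *
from scipy.optimize import least_squares
def circ(W): return least_squares(lambda p:np.hypot(*(W-p[:2]).T)-p[2],[*W.mean(0),.02],loss="soft_l1",f_scale=.0005).x
E
python3 - <<'E'
from fit import *
C=cam("wrist");o=get_obs();print(o["ee_pos"],o["eef_rot"],o["force"])
P=cloud(C);H,S,V=cv2.split(cv2.cvtColor(C[0],cv2.COLOR_RGB2HSV))
m=(H>5)&(H<32)&(S>150)&(abs(P[...,2]-.12)<.005)&(abs(P[...,0]-.5535)<.06)&(abs(P[...,1]-.17)<.07)
print(m.sum(),np.median(P[m][:,2]))
mm=np.uint8(m)*255
cs,hi=cv2.findContours(mm,cv2.RETR_CCOMP,cv2.CHAIN_APPROX_NONE)
im=C[0].copy()
for c,h in zip(cs,hi[0]):
    if len(c)<40: continue
    W=world(C,c[:,0,0],c[:,0,1],.12)[:,:2]; f=circ(W); r=np.hypot(*(W-f[:2]).T)
    e=W[r>.75*r.max()].mean(0)-f[:2]
    print(len(c),h[3],f.round(4),r.max(),np.degrees(np.arctan2(e[1],e[0])))
    cv2.drawContours(im,[c],-1,(0,255,0),1)
save("w2",im)
E
```

```text
[0.57427153 0.17609298 0.25038476] [ 3.14153858e+00 -3.95677505e-04 -3.14083181e+00] [ 0.64797359 -0.41580925 -0.35038499]
1659 0.11874716446765804
187 -1 [0.5527 0.1724 0.0278] 0.0483946465395641 89.84749423000976
99 0 [0.5522 0.1715 0.0181] 0.019025760228334514 161.41146586621213
```

View pics/w2.png

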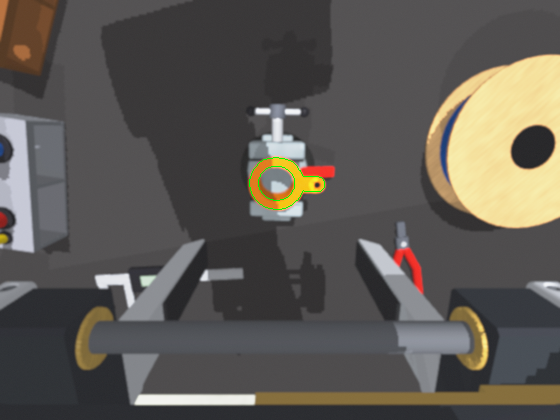

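The picture shows the hole outline fitted well at (276,184), centred at (0.5525, 0.1715) with the ear at about 89°. Next stop is the rack.

Request:
send_rows(
  rows=[
    {"dx": 2,"dy": -36,"dz": 0,"roll": 0,"jaw": -1},
    {"dx": 2,"dy": -36,"dz": 0,"roll": 0,"jaw": -1},
    {"dx": 2,"dy": -36,"dz": 0,"roll": 0,"jaw": -1},
    {"dx": 2,"dy": -36,"dz": 0,"roll": 0,"jaw": -1},
    {"dx": 2,"dy": -36,"dz": 0,"roll": 0,"jaw": -1},
    {"dx": 2,"dy": -36,"dz": 0,"roll": 0,"jaw": -1},
    {"dx": 2,"dy": -36,"dz": 0,"roll": 0,"jaw": -1},
    {"dx": 2,"dy": -36,"dz": 0,"roll": 0,"jaw": -1},
    {"dx": 2,"dy": -36,"dz": 0,"roll": 0,"jaw": -1},
    {"dx": 0,"dy": -7,"dz": 0,"roll": 0,"jaw": -1},
    {"dx": 0,"dy": 0,"dz": 0,"roll": 0,"jaw": -1},
    {"dx": 0,"dy": 0,"dz": 0,"roll": 0,"jaw": -1},
  ],
)

```text
time_s: 2.87
ee_pos: [0.5569, -0.1544, 0.2507]
eef_rot: [3.141, 0.0, -3.141]
force: [-0.4, 0.6, 0.5]
grip_width: 0.0941
grip_force: 0.0
```

Run:
```python
from fit import *
C=cam("wrist");o=get_obs();print(o["ee_pos"],o["eef_rot"],o["force"])
P=cloud(C);H,S,V=cv2.split(cv2.cvtColor(C[0],cv2.COLOR_RGB2HSV));z=P[...,2]
near=(abs(P[...,0]-.52)<.04)&(abs(P[...,1]+.155)<.04)
q=P[near&(z>.124)&(z<.15)];print("cap",len(q),q.mean(0),q.min(0),q.max(0))
m=near&(z>.12)&(z<.15);mm=np.uint8(m)*255
c=max(cv2.findContours(mm,0,1)[0],key=len);W=world(C,c[:,0,0],c[:,0,1],.134)[:,:2];print("topcirc",circ(W), "mean",P[m].mean(0))
g=near&(abs(z-.071)<.0025)&(V<80);q=P[g];print("guard",len(q),q.mean(0) if len(q) else 0,q.min(0),q.max(0)); 
m=(S<60)&(abs(z-.066)<.004)&(P[...,1]<-.08)&(P[...,1]>-.3)&(P[...,0]>.4)&(P[...,0]<.7)
mm=np.uint8(m)*255;k,l,st,ce=cv2.connectedComponentsWithStats(mm);i=1+st[1:,4].argmax();v,u=np.nonzero(l==i)
r=cv2.minAreaRect((world(C,u,v,.066)[:,:2]*1000).astype(np.float32));print(r,cv2.boxPoints(r).round(1).tolist())
save("w3",C[0])
```

```text
[ 0.55705164 -0.1539359   0.25069423] [ 3.14143120e+00  3.17177910e-04 -3.14021929e+00] [0.51547248 0.37757373 0.32343869]
cap 293 [ 0.51873452 -0.15431447  0.13034202] [ 0.50997381 -0.16363899  0.12405517] [ 0.52849458 -0.14575303  0.13341357]
topcirc [ 0.51807328 -0.15414586  0.0092713 ] mean [ 0.51849915 -0.15414752  0.12977455]
guard 39 [ 0.50860307 -0.14876069  0.06991155] [ 0.50497406 -0.15603075  0.06851144] [ 0.52354889 -0.1419499   0.07161773]
((564.412109375, -161.11434936523438), (65.75170135498047, 163.24952697753906), 81.24989318847656) [[478.70001220703125, -181.1999969482422], [640.0999755859375, -206.0], [650.0999755859375, -141.0], [488.70001220703125, -116.19999694824219]]
```

View pics/w3.png

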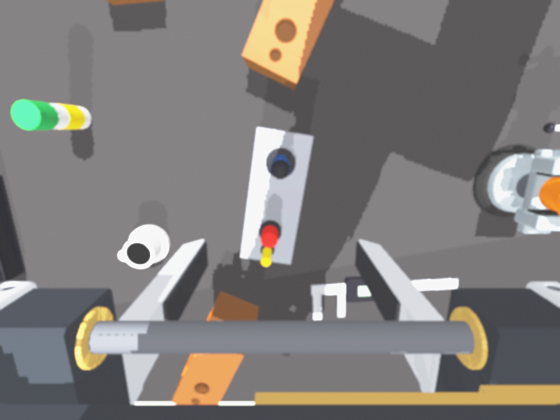

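The picture shows the blue tool at (281,161), in the grey rack, with its axis at (0.519, -0.1543). Descending now.

Request:
send_rows(
  rows=[
    {"dx": 19,"dy": 0,"dz": 20,"roll": 0,"jaw": -1},
    {"dx": 19,"dy": 0,"dz": 20,"roll": 0,"jaw": -1},
    {"dx": 0,"dy": 0,"dz": 26,"roll": 0,"jaw": -1},
    {"dx": 0,"dy": 0,"dz": 26,"roll": 0,"jaw": -1},
    {"dx": 0,"dy": 0,"dz": 26,"roll": 0,"jaw": -1},
    {"dx": 0,"dy": 0,"dz": 26,"roll": 0,"jaw": -1},
    {"dx": 0,"dy": 0,"dz": 20,"roll": 0,"jaw": -1},
    {"dx": 0,"dy": 0,"dz": 12,"roll": 0,"jaw": -1},
    {"dx": 0,"dy": 0,"dz": 0,"roll": 0,"jaw": -1},
    {"dx": 0,"dy": 0,"dz": 0,"roll": 0,"jaw": -1},
    {"dx": 0,"dy": 0,"dz": 0,"roll": 0,"jaw": -1},
  ],
)

```text
time_s: 3.83
ee_pos: [0.5198, -0.1553, 0.0759]
eef_rot: [-3.141, 0.002, -3.141]
force: [1.3, 0.3, -0.3]
grip_width: 0.0941
grip_force: 0.0
```

Request:
send_rows(
  rows=[
    {"dx": 0,"dy": 0,"dz": 0,"roll": 0,"jaw": 1},
    {"dx": 0,"dy": 0,"dz": 0,"roll": 0,"jaw": 1},
    {"dx": 0,"dy": 0,"dz": 0,"roll": 0,"jaw": 1},
    {"dx": 0,"dy": 0,"dz": 0,"roll": 0,"jaw": 1},
    {"dx": 0,"dy": 0,"dz": 0,"roll": 0,"jaw": 1},
    {"dx": 0,"dy": 0,"dz": 0,"roll": 0,"jaw": 1},
    {"dx": 0,"dy": 0,"dz": 0,"roll": 0,"jaw": 1},
    {"dx": 0,"dy": 0,"dz": 0,"roll": 0,"jaw": 1},
    {"dx": 0,"dy": 0,"dz": 0,"roll": 0,"jaw": 1},
    {"dx": 0,"dy": 0,"dz": 0,"roll": 0,"jaw": 1},
  ],
  force=60,
)

```text
time_s: 4.67
ee_pos: [0.519, -0.1556, 0.0744]
eef_rot: [3.142, -0.0, 3.142]
force: [-0.0, -0.1, -0.1]
grip_width: 0.0306
grip_force: 0.0
```

Request:
send_rows(
  rows=[
    {"dx": 0,"dy": 1,"dz": 0,"roll": 0,"jaw": 1},
    {"dx": 0,"dy": 0,"dz": 0,"roll": 0,"jaw": 1},
    {"dx": 0,"dy": 0,"dz": 0,"roll": 0,"jaw": 1},
    {"dx": 0,"dy": 0,"dz": 0,"roll": 0,"jaw": 1},
    {"dx": 0,"dy": 0,"dz": 0,"roll": 0,"jaw": 1},
  ],
  force=80,
)

```text
time_s: 5.08
ee_pos: [0.5189, -0.1546, 0.0744]
eef_rot: [3.142, -0.0, 3.142]
force: [1.0, 0.1, 0.7]
grip_width: 0.0192
grip_force: 60.0
```

Request:
send_rows(
  rows=[
    {"dx": 0,"dy": 0,"dz": -15,"roll": 0,"jaw": 1},
    {"dx": 0,"dy": 0,"dz": -30,"roll": 0,"jaw": 1},
    {"dx": 0,"dy": 0,"dz": -35,"roll": 0,"jaw": 1},
    {"dx": 0,"dy": 0,"dz": -35,"roll": 0,"jaw": 1},
    {"dx": -3,"dy": 20,"dz": -10,"roll": 0,"jaw": 1},
    {"dx": -5,"dy": 36,"dz": 0,"roll": 0,"jaw": 1},
    {"dx": -5,"dy": 36,"dz": 0,"roll": 0,"jaw": 1},
    {"dx": -5,"dy": 36,"dz": 0,"roll": 0,"jaw": 1},
    {"dx": -5,"dy": 36,"dz": 0,"roll": 0,"jaw": 1},
    {"dx": -5,"dy": 36,"dz": 0,"roll": 0,"jaw": 1},
    {"dx": -5,"dy": 36,"dz": 0,"roll": 0,"jaw": 1},
  ],
)

```text
time_s: 6.0
ee_pos: [0.5519, 0.0832, 0.1995]
eef_rot: [-3.142, 0.0, 3.141]
force: [0.7, 0.0, -0.9]
grip_width: 0.019
grip_force: 60.0
```

Request:
send_rows(
  rows=[
    {"dx": 0,"dy": 36,"dz": 0,"roll": 0,"jaw": 1},
    {"dx": 0,"dy": 36,"dz": 0,"roll": 0,"jaw": 1},
    {"dx": 0,"dy": 18,"dz": 0,"roll": 0,"jaw": 1},
    {"dx": 0,"dy": 0,"dz": 0,"roll": 0,"jaw": 1},
    {"dx": 0,"dy": 0,"dz": 0,"roll": 0,"jaw": 1},
    {"dx": 0,"dy": 0,"dz": 0,"roll": 0,"jaw": 1},
    {"dx": 0,"dy": 0,"dz": 0,"roll": 0,"jaw": 1},
  ],
)

```text
time_s: 6.58
ee_pos: [0.5521, 0.1702, 0.1995]
eef_rot: [-3.141, -0.0, 3.14]
force: [-0.6, 0.3, -1.6]
grip_width: 0.0194
grip_force: 60.0
```

Run:
```python
from h import *
print(get_obs()["ee_pos"])
for i in range(4): print(get_obs()["force"].round(2),end=" ")
C=cam("scene");print(get_obs()["force"])
P0=C[3]@np.array([.5525,.1715,.15])+C[4];u=C[2]@P0;u=(u[:2]/u[2]).astype(int);print(u)
im=C[0][u[1]-50:u[1]+40,u[0]-60:u[0]+60]
save("s2",cv2.resize(im,None,fx=6,fy=6,interpolation=cv2.INTER_CUBIC))
```

```text
[0.55212549 0.1701814  0.1994858 ]
[-0.56  0.28 -1.63] [-0.56  0.28 -1.63] [-0.56  0.28 -1.63] [-0.56  0.28 -1.63] [-0.51022853 -0.38208443 -0.75420575]
[335 223]
```

View pics/s2.png

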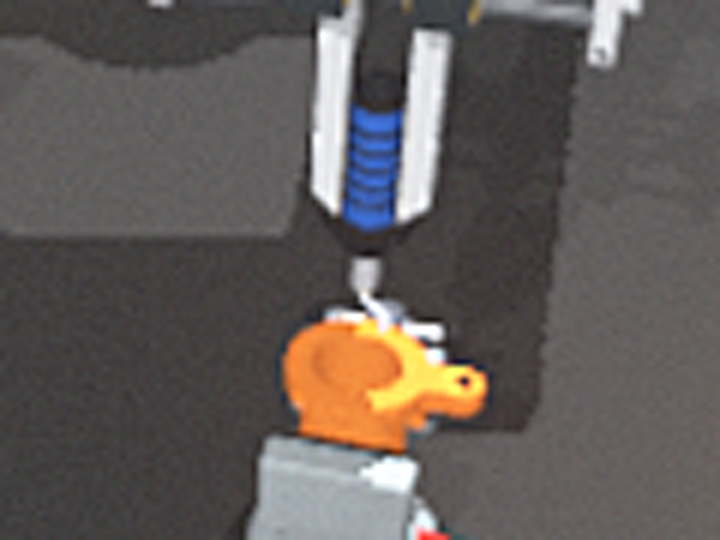

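The crop shows the blade at (365–390, 290–325). It points towards the ear (+y) and has to swing round to point inward. I'll enter at the hole's centre, then swing it against the wall.

Request:
send_rows(
  rows=[
    {"dx": -0.4,"dy": 1.3,"dz": 5,"roll": 0,"jaw": 1},
    {"dx": 0,"dy": 0,"dz": 8,"roll": 0,"jaw": 1},
    {"dx": 0,"dy": 0,"dz": 8,"roll": 0,"jaw": 1},
    {"dx": 0,"dy": 0,"dz": 8,"roll": 0,"jaw": 1},
    {"dx": 0,"dy": 0,"dz": 6,"roll": 0,"jaw": 1},
    {"dx": 0,"dy": 0,"dz": 0,"roll": 0,"jaw": 1},
    {"dx": 0,"dy": 0,"dz": 0,"roll": 0,"jaw": 1},
    {"dx": 0,"dy": 0,"dz": 0,"roll": 0,"jaw": 1},
  ],
)

```text
time_s: 7.3
ee_pos: [0.5525, 0.1727, 0.1647]
eef_rot: [3.142, 0.0, -3.142]
force: [0.8, 0.1, -0.5]
grip_width: 0.0195
grip_force: 60.0
```

Request:
send_rows(
  rows=[
    {"dx": 2,"dy": 1,"dz": 0,"roll": 0,"jaw": 1},
    {"dx": 2,"dy": 1,"dz": 0,"roll": 0,"jaw": 1},
    {"dx": 2,"dy": 1,"dz": 0,"roll": 0,"jaw": 1},
    {"dx": 2,"dy": 2,"dz": 0,"roll": 0,"jaw": 1},
    {"dx": 1,"dy": 2,"dz": 0,"roll": 0,"jaw": 1},
    {"dx": 0,"dy": 0,"dz": 0,"roll": 0,"jaw": 1},
    {"dx": 0,"dy": 0,"dz": 0,"roll": 0,"jaw": 1},
  ],
)

```text
time_s: 7.88
ee_pos: [0.5433, 0.1799, 0.1645]
eef_rot: [3.142, 0.0, -3.141]
force: [0.3, 0.1, -0.5]
grip_width: 0.0193
grip_force: 60.0
```

Request:
send_rows(
  rows=[
    {"dx": 0,"dy": 1.5,"dz": 0,"roll": 0,"jaw": 1},
    {"dx": -1,"dy": 1.5,"dz": 0,"roll": 0,"jaw": 1},
    {"dx": -2,"dy": 1,"dz": 0,"roll": 0,"jaw": 1},
    {"dx": -2,"dy": 1,"dz": 0,"roll": 0,"jaw": 1},
    {"dx": -2,"dy": 0.5,"dz": 0,"roll": 0,"jaw": 1},
    {"dx": -2,"dy": 0.5,"dz": 0,"roll": 0,"jaw": 1},
    {"dx": 0,"dy": 0,"dz": 0,"roll": 0,"jaw": 1},
    {"dx": 0,"dy": 0,"dz": 0,"roll": 0,"jaw": 1},
  ],
)

```text
time_s: 8.55
ee_pos: [0.5525, 0.1857, 0.1643]
eef_rot: [-3.142, -0.0, 3.141]
force: [-0.1, 0.8, -0.7]
grip_width: 0.0194
grip_force: 60.0
```

Run:
```python
from h import *
for i in range(1): C=cam("scene");o=get_obs();print(o["force"],o["ee_pos"])
im=C[0][223-35:223+40,335-50:335+50]
save("s3",cv2.resize(im,None,fx=7,fy=7,interpolation=cv2.INTER_CUBIC))
```

```text
[ 0.16914148 -0.33930714 -0.29255225] [0.55238646 0.18564868 0.16438148]
```

View pics/s3.png

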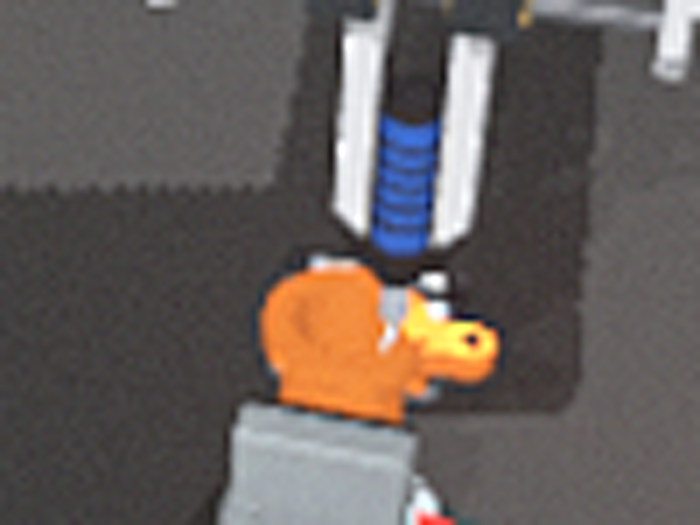

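The crop shows the sleeve at (393,300) and the blade at (385,340), now pointing inward. Easing outward to hook the edge.

Request:
send_rows(
  rows=[
    {"dx": 0,"dy": 2,"dz": -2,"roll": 0,"jaw": 1},
    {"dx": 0,"dy": 2,"dz": -2,"roll": 0,"jaw": 1},
    {"dx": 0,"dy": 2,"dz": -2,"roll": 0,"jaw": 1},
    {"dx": 0,"dy": 0.5,"dz": 0,"roll": 0,"jaw": 1},
    {"dx": 0,"dy": 0,"dz": 0,"roll": 0,"jaw": 1},
    {"dx": 0,"dy": 0,"dz": 0,"roll": 0,"jaw": 1},
    {"dx": 0,"dy": 0,"dz": 0,"roll": 0,"jaw": 1},
  ],
)

```text
time_s: 9.18
ee_pos: [0.5523, 0.1922, 0.1704]
eef_rot: [-3.142, -0.0, 3.142]
force: [0.2, 0.7, -0.1]
grip_width: 0.0196
grip_force: 60.0
```

Request:
send_rows(
  rows=[
    {"dx": 0,"dy": 0.5,"dz": 0,"roll": 0,"jaw": 1},
    {"dx": 0,"dy": 0.3,"dz": 0,"roll": 0,"jaw": 1},
    {"dx": 0,"dy": 0,"dz": 0,"roll": 0,"jaw": 1},
    {"dx": 0,"dy": 0,"dz": 0,"roll": 0,"jaw": 1},
    {"dx": 0,"dy": 0,"dz": 0,"roll": 0,"jaw": 1},
  ],
)

```text
time_s: 9.6
ee_pos: [0.5524, 0.193, 0.1705]
eef_rot: [3.142, 0.0, 3.142]
force: [-0.6, -0.0, -0.5]
grip_width: 0.0192
grip_force: 60.0
```

Request:
send_rows(
  rows=[
    {"dx": 0,"dy": 0.4,"dz": 0,"roll": 0,"jaw": 1},
    {"dx": 0,"dy": 0.4,"dz": 0,"roll": 0,"jaw": 1},
    {"dx": 0,"dy": 0,"dz": 0,"roll": 0,"jaw": 1},
    {"dx": 0,"dy": 0,"dz": 0,"roll": 0,"jaw": 1},
    {"dx": 0,"dy": 0,"dz": 0,"roll": 0,"jaw": 1},
  ],
)

```text
time_s: 10.02
ee_pos: [0.5524, 0.1938, 0.1705]
eef_rot: [-3.142, 0.0, 3.142]
force: [0.8, -1.2, 1.0]
grip_width: 0.0193
grip_force: 60.0
```

Request:
send_rows(
  rows=[
    {"dx": 0,"dy": 0.4,"dz": 0,"roll": 0,"jaw": 1},
    {"dx": 0,"dy": 0.3,"dz": 0,"roll": 0,"jaw": 1},
    {"dx": 0,"dy": 0,"dz": 0,"roll": 0,"jaw": 1},
    {"dx": 0,"dy": 0,"dz": 0,"roll": 0,"jaw": 1},
    {"dx": 0,"dy": 0,"dz": 0,"roll": 0,"jaw": 1},
  ],
)

```text
time_s: 10.43
ee_pos: [0.5524, 0.1945, 0.1705]
eef_rot: [-3.142, 0.0, 3.142]
force: [0.3, -1.7, 0.7]
grip_width: 0.0196
grip_force: 60.0
```

Request:
send_rows(
  rows=[
    {"dx": 0,"dy": 0.4,"dz": 0,"roll": 0,"jaw": 1},
    {"dx": 0,"dy": 0.4,"dz": 0,"roll": 0,"jaw": 1},
    {"dx": 0,"dy": 0,"dz": 0,"roll": 0,"jaw": 1},
    {"dx": 0,"dy": 0,"dz": 0,"roll": 0,"jaw": 1},
    {"dx": 0,"dy": 0,"dz": 0,"roll": 0,"jaw": 1},
  ],
)

```text
time_s: 10.85
ee_pos: [0.5524, 0.1952, 0.1705]
eef_rot: [-3.141, 0.0, 3.142]
force: [1.0, -4.4, 2.6]
grip_width: 0.0191
grip_force: 60.0
```

Request:
send_rows(
  rows=[
    {"dx": -0.62,"dy": -0.04,"dz": 0,"roll": 0,"jaw": 1},
    {"dx": -0.62,"dy": -0.04,"dz": 0,"roll": 0,"jaw": 1},
    {"dx": -0.62,"dy": -0.04,"dz": 0,"roll": 0,"jaw": 1},
    {"dx": -0.62,"dy": -0.04,"dz": 0,"roll": 0,"jaw": 1},
    {"dx": -0.62,"dy": -0.04,"dz": 0,"roll": 0,"jaw": 1},
  ],
)

```text
time_s: 11.27
ee_pos: [0.5554, 0.1951, 0.1704]
eef_rot: [-3.142, -0.0, 3.142]
force: [-2.0, -4.3, 2.1]
grip_width: 0.0191
grip_force: 60.0
```

Request:
send_rows(
  rows=[
    {"dx": -0.61,"dy": -0.13,"dz": 0,"roll": 0,"jaw": 1},
    {"dx": -0.61,"dy": -0.13,"dz": 0,"roll": 0,"jaw": 1},
    {"dx": -0.61,"dy": -0.13,"dz": 0,"roll": 0,"jaw": 1},
    {"dx": -0.61,"dy": -0.13,"dz": 0,"roll": 0,"jaw": 1},
    {"dx": -0.61,"dy": -0.13,"dz": 0,"roll": 0,"jaw": 1},
    {"dx": -0.59,"dy": -0.2,"dz": 0,"roll": 0,"jaw": 1},
    {"dx": -0.59,"dy": -0.2,"dz": 0,"roll": 0,"jaw": 1},
    {"dx": -0.59,"dy": -0.2,"dz": 0,"roll": 0,"jaw": 1},
    {"dx": -0.59,"dy": -0.2,"dz": 0,"roll": 0,"jaw": 1},
    {"dx": -0.59,"dy": -0.2,"dz": 0,"roll": 0,"jaw": 1},
  ],
)

```text
time_s: 12.1
ee_pos: [0.5612, 0.1934, 0.1703]
eef_rot: [-3.141, -0.001, 3.142]
force: [-3.3, -3.7, 3.2]
grip_width: 0.0193
grip_force: 60.0
```

Request:
send_rows(
  rows=[
    {"dx": -0.54,"dy": -0.31,"dz": 0,"roll": 0,"jaw": 1},
    {"dx": -0.54,"dy": -0.31,"dz": 0,"roll": 0,"jaw": 1},
    {"dx": -0.54,"dy": -0.31,"dz": 0,"roll": 0,"jaw": 1},
    {"dx": -0.54,"dy": -0.31,"dz": 0,"roll": 0,"jaw": 1},
    {"dx": -0.54,"dy": -0.31,"dz": 0,"roll": 0,"jaw": 1},
    {"dx": -0.5,"dy": -0.37,"dz": 0,"roll": 0,"jaw": 1},
    {"dx": -0.5,"dy": -0.37,"dz": 0,"roll": 0,"jaw": 1},
    {"dx": -0.5,"dy": -0.37,"dz": 0,"roll": 0,"jaw": 1},
    {"dx": -0.5,"dy": -0.37,"dz": 0,"roll": 0,"jaw": 1},
    {"dx": -0.5,"dy": -0.37,"dz": 0,"roll": 0,"jaw": 1},
  ],
)

```text
time_s: 12.93
ee_pos: [0.5664, 0.1901, 0.1704]
eef_rot: [3.142, -0.001, -3.142]
force: [-4.2, -2.8, 3.5]
grip_width: 0.0192
grip_force: 60.0
```

Request:
send_rows(
  rows=[
    {"dx": -0.44,"dy": -0.45,"dz": 0,"roll": 0,"jaw": 1},
    {"dx": -0.44,"dy": -0.45,"dz": 0,"roll": 0,"jaw": 1},
    {"dx": -0.44,"dy": -0.45,"dz": 0,"roll": 0,"jaw": 1},
    {"dx": -0.44,"dy": -0.45,"dz": 0,"roll": 0,"jaw": 1},
    {"dx": -0.44,"dy": -0.45,"dz": 0,"roll": 0,"jaw": 1},
    {"dx": -0.37,"dy": -0.5,"dz": 0,"roll": 0,"jaw": 1},
    {"dx": -0.37,"dy": -0.5,"dz": 0,"roll": 0,"jaw": 1},
    {"dx": -0.37,"dy": -0.5,"dz": 0,"roll": 0,"jaw": 1},
    {"dx": -0.37,"dy": -0.5,"dz": 0,"roll": 0,"jaw": 1},
    {"dx": -0.37,"dy": -0.5,"dz": 0,"roll": 0,"jaw": 1},
  ],
)

```text
time_s: 13.77
ee_pos: [0.5707, 0.1854, 0.1704]
eef_rot: [3.141, -0.0, -3.142]
force: [-3.4, -1.3, 0.4]
grip_width: 0.0195
grip_force: 60.0
```

Request:
send_rows(
  rows=[
    {"dx": -0.35,"dy": -0.49,"dz": 0,"roll": 0,"jaw": 1},
    {"dx": -0.35,"dy": -0.49,"dz": 0,"roll": 0,"jaw": 1},
    {"dx": -0.35,"dy": -0.49,"dz": 0,"roll": 0,"jaw": 1},
    {"dx": -0.35,"dy": -0.49,"dz": 0,"roll": 0,"jaw": 1},
    {"dx": -0.35,"dy": -0.49,"dz": 0,"roll": 0,"jaw": 1},
    {"dx": -0.28,"dy": -0.53,"dz": 0,"roll": 0,"jaw": 1},
    {"dx": -0.28,"dy": -0.53,"dz": 0,"roll": 0,"jaw": 1},
    {"dx": -0.28,"dy": -0.53,"dz": 0,"roll": 0,"jaw": 1},
    {"dx": -0.28,"dy": -0.53,"dz": 0,"roll": 0,"jaw": 1},
    {"dx": -0.28,"dy": -0.53,"dz": 0,"roll": 0,"jaw": 1},
  ],
)

```text
time_s: 14.6
ee_pos: [0.5738, 0.1803, 0.1705]
eef_rot: [3.141, -0.0, -3.142]
force: [-2.6, -0.4, 2.3]
grip_width: 0.0191
grip_force: 60.0
```

Request:
send_rows(
  rows=[
    {"dx": -0.22,"dy": -0.56,"dz": 0,"roll": 0,"jaw": 1},
    {"dx": -0.22,"dy": -0.56,"dz": 0,"roll": 0,"jaw": 1},
    {"dx": -0.22,"dy": -0.56,"dz": 0,"roll": 0,"jaw": 1},
    {"dx": -0.22,"dy": -0.56,"dz": 0,"roll": 0,"jaw": 1},
    {"dx": -0.22,"dy": -0.56,"dz": 0,"roll": 0,"jaw": 1},
    {"dx": -0.15,"dy": -0.58,"dz": 0,"roll": 0,"jaw": 1},
    {"dx": -0.15,"dy": -0.58,"dz": 0,"roll": 0,"jaw": 1},
    {"dx": -0.15,"dy": -0.58,"dz": 0,"roll": 0,"jaw": 1},
    {"dx": -0.15,"dy": -0.58,"dz": 0,"roll": 0,"jaw": 1},
    {"dx": -0.15,"dy": -0.58,"dz": 0,"roll": 0,"jaw": 1},
  ],
)

```text
time_s: 15.43
ee_pos: [0.5754, 0.1748, 0.1704]
eef_rot: [3.141, -0.001, -3.142]
force: [-7.1, 3.7, 2.5]
grip_width: 0.0194
grip_force: 60.0
```

Request:
send_rows(
  rows=[
    {"dx": 0.04,"dy": -0.6,"dz": 0,"roll": 0,"jaw": 1},
    {"dx": 0.04,"dy": -0.6,"dz": 0,"roll": 0,"jaw": 1},
    {"dx": 0.04,"dy": -0.6,"dz": 0,"roll": 0,"jaw": 1},
    {"dx": 0.04,"dy": -0.6,"dz": 0,"roll": 0,"jaw": 1},
    {"dx": 0.04,"dy": -0.6,"dz": 0,"roll": 0,"jaw": 1},
    {"dx": 0.05,"dy": -0.6,"dz": 0,"roll": 0,"jaw": 1},
  ],
)

```text
time_s: 15.93
ee_pos: [0.5755, 0.1709, 0.1705]
eef_rot: [3.141, 0.0, 3.141]
force: [-4.0, 2.0, 3.3]
grip_width: 0.019
grip_force: 60.0
```

Request:
send_rows(
  rows=[
    {"dx": 0.08,"dy": -0.6,"dz": 0,"roll": 0,"jaw": 1},
    {"dx": 0.08,"dy": -0.6,"dz": 0,"roll": 0,"jaw": 1},
    {"dx": 0.08,"dy": -0.6,"dz": 0,"roll": 0,"jaw": 1},
    {"dx": 0.08,"dy": -0.6,"dz": 0,"roll": 0,"jaw": 1},
    {"dx": 0.08,"dy": -0.6,"dz": 0,"roll": 0,"jaw": 1},
    {"dx": 0.15,"dy": -0.58,"dz": 0,"roll": 0,"jaw": 1},
    {"dx": 0.15,"dy": -0.58,"dz": 0,"roll": 0,"jaw": 1},
    {"dx": 0.15,"dy": -0.58,"dz": 0,"roll": 0,"jaw": 1},
    {"dx": 0.15,"dy": -0.58,"dz": 0,"roll": 0,"jaw": 1},
    {"dx": 0.15,"dy": -0.58,"dz": 0,"roll": 0,"jaw": 1},
  ],
)

```text
time_s: 16.77
ee_pos: [0.5744, 0.1648, 0.1704]
eef_rot: [-3.141, 0.0, 3.141]
force: [-1.5, 1.2, 2.3]
grip_width: 0.0196
grip_force: 60.0
```

Request:
send_rows(
  rows=[
    {"dx": 0.19,"dy": -0.57,"dz": 0,"roll": 0,"jaw": 1},
    {"dx": 0.19,"dy": -0.57,"dz": 0,"roll": 0,"jaw": 1},
    {"dx": 0.19,"dy": -0.57,"dz": 0,"roll": 0,"jaw": 1},
    {"dx": 0.19,"dy": -0.57,"dz": 0,"roll": 0,"jaw": 1},
    {"dx": 0.19,"dy": -0.57,"dz": 0,"roll": 0,"jaw": 1},
    {"dx": 0.26,"dy": -0.54,"dz": 0,"roll": 0,"jaw": 1},
    {"dx": 0.26,"dy": -0.54,"dz": 0,"roll": 0,"jaw": 1},
    {"dx": 0.26,"dy": -0.54,"dz": 0,"roll": 0,"jaw": 1},
    {"dx": 0.26,"dy": -0.54,"dz": 0,"roll": 0,"jaw": 1},
    {"dx": 0.26,"dy": -0.54,"dz": 0,"roll": 0,"jaw": 1},
  ],
)

```text
time_s: 17.6
ee_pos: [0.5721, 0.1594, 0.1704]
eef_rot: [-3.142, 0.0, 3.142]
force: [-1.2, 0.4, 0.8]
grip_width: 0.0188
grip_force: 60.0
```

Request:
send_rows(
  rows=[
    {"dx": 0.24,"dy": -0.56,"dz": 0,"roll": 0,"jaw": 1},
    {"dx": 0.24,"dy": -0.56,"dz": 0,"roll": 0,"jaw": 1},
    {"dx": 0.24,"dy": -0.56,"dz": 0,"roll": 0,"jaw": 1},
    {"dx": 0.24,"dy": -0.56,"dz": 0,"roll": 0,"jaw": 1},
    {"dx": 0.3,"dy": -0.52,"dz": 0,"roll": 0,"jaw": 1},
    {"dx": 0.38,"dy": -0.46,"dz": 0,"roll": 0,"jaw": 1},
    {"dx": 0.38,"dy": -0.46,"dz": 0,"roll": 0,"jaw": 1},
  ],
)

```text
time_s: 18.18
ee_pos: [0.57, 0.1558, 0.1705]
eef_rot: [3.142, 0.0, 3.142]
force: [-0.1, 1.0, 0.7]
grip_width: 0.0191
grip_force: 60.0
```

Request:
send_rows(
  rows=[
    {"dx": 0.1,"dy": -0.32,"dz": 0,"roll": 0,"jaw": 1},
    {"dx": 0.1,"dy": -0.32,"dz": 0,"roll": 0,"jaw": 1},
    {"dx": 0.1,"dy": -0.32,"dz": 0,"roll": 0,"jaw": 1},
    {"dx": 0.1,"dy": -0.32,"dz": 0,"roll": 0,"jaw": 1},
    {"dx": 0.1,"dy": -0.32,"dz": 0,"roll": 0,"jaw": 1},
  ],
)

```text
time_s: 18.6
ee_pos: [0.5695, 0.1543, 0.1705]
eef_rot: [3.141, 0.0, -3.142]
force: [-1.6, 2.3, 1.8]
grip_width: 0.0191
grip_force: 60.0
```

Request:
send_rows(
  rows=[
    {"dx": 0.45,"dy": -0.44,"dz": 0,"roll": 0,"jaw": 1},
    {"dx": 0.45,"dy": -0.44,"dz": 0,"roll": 0,"jaw": 1},
    {"dx": 0.45,"dy": -0.44,"dz": 0,"roll": 0,"jaw": 1},
    {"dx": 0.45,"dy": -0.44,"dz": 0,"roll": 0,"jaw": 1},
    {"dx": 0.45,"dy": -0.44,"dz": 0,"roll": 0,"jaw": 1},
    {"dx": 0.51,"dy": -0.36,"dz": 0,"roll": 0,"jaw": 1},
    {"dx": 0.51,"dy": -0.36,"dz": 0,"roll": 0,"jaw": 1},
    {"dx": 0.51,"dy": -0.36,"dz": 0,"roll": 0,"jaw": 1},
    {"dx": 0.51,"dy": -0.36,"dz": 0,"roll": 0,"jaw": 1},
    {"dx": 0.51,"dy": -0.36,"dz": 0,"roll": 0,"jaw": 1},
  ],
)

```text
time_s: 19.43
ee_pos: [0.5648, 0.1501, 0.1705]
eef_rot: [-3.142, 0.0, 3.142]
force: [0.4, 2.1, 0.9]
grip_width: 0.0193
grip_force: 60.0
```

Request:
send_rows(
  rows=[
    {"dx": 0.51,"dy": -0.37,"dz": 0,"roll": 0,"jaw": 1},
    {"dx": 0.51,"dy": -0.37,"dz": 0,"roll": 0,"jaw": 1},
    {"dx": 0.51,"dy": -0.37,"dz": 0,"roll": 0,"jaw": 1},
    {"dx": 0.51,"dy": -0.37,"dz": 0,"roll": 0,"jaw": 1},
    {"dx": 0.51,"dy": -0.36,"dz": 0,"roll": 0,"jaw": 1},
    {"dx": 0.56,"dy": -0.26,"dz": 0,"roll": 0,"jaw": 1},
    {"dx": 0.56,"dy": -0.26,"dz": 0,"roll": 0,"jaw": 1},
    {"dx": 0.56,"dy": -0.26,"dz": 0,"roll": 0,"jaw": 1},
  ],
)

```text
time_s: 20.1
ee_pos: [0.5605, 0.1476, 0.1705]
eef_rot: [3.141, 0.0, 3.142]
force: [-0.2, 4.4, 3.1]
grip_width: 0.0193
grip_force: 60.0
```

Request:
send_rows(
  rows=[
    {"dx": 0.6,"dy": -0.17,"dz": 0,"roll": 0,"jaw": 1},
    {"dx": 0.6,"dy": -0.17,"dz": 0,"roll": 0,"jaw": 1},
    {"dx": 0.6,"dy": -0.17,"dz": 0,"roll": 0,"jaw": 1},
    {"dx": 0.6,"dy": -0.17,"dz": 0,"roll": 0,"jaw": 1},
    {"dx": 0.6,"dy": -0.17,"dz": 0,"roll": 0,"jaw": 1},
    {"dx": 0.61,"dy": -0.09,"dz": 0,"roll": 0,"jaw": 1},
    {"dx": 0.61,"dy": -0.09,"dz": 0,"roll": 0,"jaw": 1},
    {"dx": 0.61,"dy": -0.09,"dz": 0,"roll": 0,"jaw": 1},
    {"dx": 0.61,"dy": -0.09,"dz": 0,"roll": 0,"jaw": 1},
    {"dx": 0.61,"dy": -0.09,"dz": 0,"roll": 0,"jaw": 1},
  ],
)

```text
time_s: 20.93
ee_pos: [0.5545, 0.1462, 0.1705]
eef_rot: [-3.142, 0.0, 3.142]
force: [1.1, 3.9, 3.6]
grip_width: 0.0194
grip_force: 60.0
```

Request:
send_rows(
  rows=[
    {"dx": 0.62,"dy": 0,"dz": 0,"roll": 0,"jaw": 1},
    {"dx": 0.62,"dy": 0,"dz": 0,"roll": 0,"jaw": 1},
    {"dx": 0.62,"dy": 0,"dz": 0,"roll": 0,"jaw": 1},
    {"dx": 0.62,"dy": 0,"dz": 0,"roll": 0,"jaw": 1},
    {"dx": 0.62,"dy": 0,"dz": 0,"roll": 0,"jaw": 1},
    {"dx": 0.62,"dy": 0.08,"dz": 0,"roll": 0,"jaw": 1},
    {"dx": 0.62,"dy": 0.08,"dz": 0,"roll": 0,"jaw": 1},
    {"dx": 0.62,"dy": 0.08,"dz": 0,"roll": 0,"jaw": 1},
    {"dx": 0.62,"dy": 0.08,"dz": 0,"roll": 0,"jaw": 1},
    {"dx": 0.62,"dy": 0.08,"dz": 0,"roll": 0,"jaw": 1},
  ],
)

```text
time_s: 21.77
ee_pos: [0.5482, 0.1466, 0.1704]
eef_rot: [-3.142, -0.0, 3.142]
force: [1.9, 3.1, 2.9]
grip_width: 0.0195
grip_force: 60.0
```

Request:
send_rows(
  rows=[
    {"dx": 0.6,"dy": 0.14,"dz": 0,"roll": 0,"jaw": 1},
    {"dx": 0.6,"dy": 0.14,"dz": 0,"roll": 0,"jaw": 1},
    {"dx": 0.6,"dy": 0.14,"dz": 0,"roll": 0,"jaw": 1},
    {"dx": 0.6,"dy": 0.14,"dz": 0,"roll": 0,"jaw": 1},
    {"dx": 0.6,"dy": 0.14,"dz": 0,"roll": 0,"jaw": 1},
    {"dx": 0.58,"dy": 0.22,"dz": 0,"roll": 0,"jaw": 1},
    {"dx": 0.58,"dy": 0.22,"dz": 0,"roll": 0,"jaw": 1},
    {"dx": 0.58,"dy": 0.22,"dz": 0,"roll": 0,"jaw": 1},
    {"dx": 0.58,"dy": 0.22,"dz": 0,"roll": 0,"jaw": 1},
    {"dx": 0.58,"dy": 0.22,"dz": 0,"roll": 0,"jaw": 1},
  ],
)

```text
time_s: 22.6
ee_pos: [0.5423, 0.1485, 0.1705]
eef_rot: [-3.142, 0.0, 3.142]
force: [2.3, 2.0, 2.1]
grip_width: 0.0195
grip_force: 60.0
```

Request:
send_rows(
  rows=[
    {"dx": 0.56,"dy": 0.26,"dz": 0,"roll": 0,"jaw": 1},
    {"dx": 0.56,"dy": 0.26,"dz": 0,"roll": 0,"jaw": 1},
    {"dx": 0.56,"dy": 0.26,"dz": 0,"roll": 0,"jaw": 1},
    {"dx": 0.56,"dy": 0.26,"dz": 0,"roll": 0,"jaw": 1},
    {"dx": 0.56,"dy": 0.26,"dz": 0,"roll": 0,"jaw": 1},
    {"dx": 0.52,"dy": 0.34,"dz": 0,"roll": 0,"jaw": 1},
    {"dx": 0.52,"dy": 0.34,"dz": 0,"roll": 0,"jaw": 1},
    {"dx": 0.52,"dy": 0.34,"dz": 0,"roll": 0,"jaw": 1},
    {"dx": 0.52,"dy": 0.34,"dz": 0,"roll": 0,"jaw": 1},
    {"dx": 0.52,"dy": 0.34,"dz": 0,"roll": 0,"jaw": 1},
  ],
)

```text
time_s: 23.43
ee_pos: [0.5372, 0.1515, 0.1706]
eef_rot: [3.142, 0.001, 3.142]
force: [4.2, 2.2, 1.9]
grip_width: 0.019
grip_force: 60.0
```

Request:
send_rows(
  rows=[
    {"dx": 0.46,"dy": 0.42,"dz": 0,"roll": 0,"jaw": 1},
    {"dx": 0.46,"dy": 0.42,"dz": 0,"roll": 0,"jaw": 1},
    {"dx": 0.46,"dy": 0.42,"dz": 0,"roll": 0,"jaw": 1},
    {"dx": 0.46,"dy": 0.42,"dz": 0,"roll": 0,"jaw": 1},
    {"dx": 0.46,"dy": 0.42,"dz": 0,"roll": 0,"jaw": 1},
    {"dx": 0.4,"dy": 0.47,"dz": 0,"roll": 0,"jaw": 1},
    {"dx": 0.4,"dy": 0.47,"dz": 0,"roll": 0,"jaw": 1},
    {"dx": 0.4,"dy": 0.47,"dz": 0,"roll": 0,"jaw": 1},
    {"dx": 0.4,"dy": 0.47,"dz": 0,"roll": 0,"jaw": 1},
    {"dx": 0.4,"dy": 0.47,"dz": 0,"roll": 0,"jaw": 1},
  ],
)

```text
time_s: 24.27
ee_pos: [0.533, 0.1558, 0.1707]
eef_rot: [-3.141, 0.001, 3.141]
force: [6.0, 0.4, 2.7]
grip_width: 0.0196
grip_force: 60.0
```

Request:
send_rows(
  rows=[
    {"dx": 0.31,"dy": 0.54,"dz": 0,"roll": 0,"jaw": 1},
    {"dx": 0.31,"dy": 0.54,"dz": 0,"roll": 0,"jaw": 1},
    {"dx": 0.31,"dy": 0.54,"dz": 0,"roll": 0,"jaw": 1},
    {"dx": 0.31,"dy": 0.54,"dz": 0,"roll": 0,"jaw": 1},
    {"dx": 0.31,"dy": 0.54,"dz": 0,"roll": 0,"jaw": 1},
    {"dx": 0.24,"dy": 0.57,"dz": 0,"roll": 0,"jaw": 1},
    {"dx": 0.24,"dy": 0.57,"dz": 0,"roll": 0,"jaw": 1},
    {"dx": 0.24,"dy": 0.57,"dz": 0,"roll": 0,"jaw": 1},
    {"dx": 0.24,"dy": 0.57,"dz": 0,"roll": 0,"jaw": 1},
    {"dx": 0.24,"dy": 0.57,"dz": 0,"roll": 0,"jaw": 1},
  ],
)

```text
time_s: 25.1
ee_pos: [0.5301, 0.1612, 0.1706]
eef_rot: [-3.141, 0.0, 3.141]
force: [4.6, -0.4, 4.0]
grip_width: 0.0196
grip_force: 60.0
```

Request:
send_rows(
  rows=[
    {"dx": 0.15,"dy": 0.6,"dz": 0,"roll": 0,"jaw": 1},
    {"dx": 0.15,"dy": 0.6,"dz": 0,"roll": 0,"jaw": 1},
    {"dx": 0.15,"dy": 0.6,"dz": 0,"roll": 0,"jaw": 1},
    {"dx": 0.15,"dy": 0.6,"dz": 0,"roll": 0,"jaw": 1},
    {"dx": 0.15,"dy": 0.6,"dz": 0,"roll": 0,"jaw": 1},
    {"dx": 0.09,"dy": 0.61,"dz": 0,"roll": 0,"jaw": 1},
    {"dx": 0.09,"dy": 0.61,"dz": 0,"roll": 0,"jaw": 1},
    {"dx": 0.09,"dy": 0.61,"dz": 0,"roll": 0,"jaw": 1},
    {"dx": 0.09,"dy": 0.61,"dz": 0,"roll": 0,"jaw": 1},
    {"dx": 0.09,"dy": 0.61,"dz": 0,"roll": 0,"jaw": 1},
  ],
)

```text
time_s: 25.93
ee_pos: [0.5288, 0.1672, 0.1704]
eef_rot: [-3.141, 0.0, 3.141]
force: [5.7, -2.3, 2.9]
grip_width: 0.0193
grip_force: 60.0
```

Request:
send_rows(
  rows=[
    {"dx": -0.03,"dy": 0.62,"dz": 0,"roll": 0,"jaw": 1},
    {"dx": -0.03,"dy": 0.62,"dz": 0,"roll": 0,"jaw": 1},
    {"dx": -0.03,"dy": 0.62,"dz": 0,"roll": 0,"jaw": 1},
    {"dx": -0.03,"dy": 0.62,"dz": 0,"roll": 0,"jaw": 1},
    {"dx": -0.03,"dy": 0.62,"dz": 0,"roll": 0,"jaw": 1},
    {"dx": -0.09,"dy": 0.61,"dz": 0,"roll": 0,"jaw": 1},
    {"dx": -0.09,"dy": 0.61,"dz": 0,"roll": 0,"jaw": 1},
    {"dx": -0.09,"dy": 0.61,"dz": 0,"roll": 0,"jaw": 1},
    {"dx": -0.09,"dy": 0.61,"dz": 0,"roll": 0,"jaw": 1},
    {"dx": -0.09,"dy": 0.61,"dz": 0,"roll": 0,"jaw": 1},
  ],
)

```text
time_s: 26.77
ee_pos: [0.5292, 0.1735, 0.1703]
eef_rot: [-3.141, -0.0, 3.142]
force: [3.8, -3.5, 4.2]
grip_width: 0.0193
grip_force: 60.0
```

Request:
send_rows(
  rows=[
    {"dx": -0.2,"dy": 0.57,"dz": 0,"roll": 0,"jaw": 1},
    {"dx": -0.2,"dy": 0.57,"dz": 0,"roll": 0,"jaw": 1},
    {"dx": -0.2,"dy": 0.57,"dz": 0,"roll": 0,"jaw": 1},
    {"dx": -0.2,"dy": 0.57,"dz": 0,"roll": 0,"jaw": 1},
    {"dx": -0.2,"dy": 0.57,"dz": 0,"roll": 0,"jaw": 1},
    {"dx": -0.25,"dy": 0.55,"dz": 0,"roll": 0,"jaw": 1},
    {"dx": -0.25,"dy": 0.55,"dz": 0,"roll": 0,"jaw": 1},
    {"dx": -0.25,"dy": 0.55,"dz": 0,"roll": 0,"jaw": 1},
  ],
)

```text
time_s: 27.43
ee_pos: [0.5309, 0.1782, 0.1703]
eef_rot: [-3.142, -0.001, -3.142]
force: [1.8, -3.5, 1.8]
grip_width: 0.0191
grip_force: 60.0
```

Request:
send_rows(
  rows=[
    {"dx": -0.24,"dy": 0.54,"dz": 0,"roll": 0,"jaw": 1},
    {"dx": -0.24,"dy": 0.54,"dz": 0,"roll": 0,"jaw": 1},
    {"dx": -0.24,"dy": 0.54,"dz": 0,"roll": 0,"jaw": 1},
    {"dx": -0.24,"dy": 0.54,"dz": 0,"roll": 0,"jaw": 1},
    {"dx": -0.24,"dy": 0.54,"dz": 0,"roll": 0,"jaw": 1},
    {"dx": -0.31,"dy": 0.5,"dz": 0,"roll": 0,"jaw": 1},
    {"dx": -0.31,"dy": 0.5,"dz": 0,"roll": 0,"jaw": 1},
    {"dx": -0.31,"dy": 0.5,"dz": 0,"roll": 0,"jaw": 1},
    {"dx": -0.31,"dy": 0.5,"dz": 0,"roll": 0,"jaw": 1},
    {"dx": -0.31,"dy": 0.5,"dz": 0,"roll": 0,"jaw": 1},
  ],
)

```text
time_s: 28.27
ee_pos: [0.5338, 0.1834, 0.1704]
eef_rot: [3.142, -0.0, 3.142]
force: [1.0, -0.7, 0.6]
grip_width: 0.019
grip_force: 60.0
```

Request:
send_rows(
  rows=[
    {"dx": -0.13,"dy": 0.41,"dz": 0,"roll": 0,"jaw": 1},
    {"dx": -0.13,"dy": 0.41,"dz": 0,"roll": 0,"jaw": 1},
    {"dx": -0.13,"dy": 0.41,"dz": 0,"roll": 0,"jaw": 1},
    {"dx": -0.13,"dy": 0.41,"dz": 0,"roll": 0,"jaw": 1},
    {"dx": -0.2,"dy": 0.38,"dz": 0,"roll": 0,"jaw": 1},
  ],
)

```text
time_s: 28.68
ee_pos: [0.5346, 0.1854, 0.1705]
eef_rot: [-3.142, 0.0, 3.142]
force: [1.1, -1.4, 0.7]
grip_width: 0.0196
grip_force: 60.0
```

Request:
send_rows(
  rows=[
    {"dx": -0.21,"dy": 0.41,"dz": 0,"roll": 0,"jaw": 1},
    {"dx": -0.21,"dy": 0.41,"dz": 0,"roll": 0,"jaw": 1},
    {"dx": -0.21,"dy": 0.41,"dz": 0,"roll": 0,"jaw": 1},
    {"dx": -0.21,"dy": 0.41,"dz": 0,"roll": 0,"jaw": 1},
    {"dx": -0.21,"dy": 0.41,"dz": 0,"roll": 0,"jaw": 1},
  ],
)

```text
time_s: 29.1
ee_pos: [0.5357, 0.1874, 0.1705]
eef_rot: [-3.141, 0.0, 3.142]
force: [1.5, -2.8, 2.0]
grip_width: 0.0194
grip_force: 60.0
```

Request:
send_rows(
  rows=[
    {"dx": -0.45,"dy": 0.43,"dz": 0,"roll": 0,"jaw": 1},
    {"dx": -0.45,"dy": 0.43,"dz": 0,"roll": 0,"jaw": 1},
    {"dx": -0.45,"dy": 0.43,"dz": 0,"roll": 0,"jaw": 1},
    {"dx": -0.45,"dy": 0.43,"dz": 0,"roll": 0,"jaw": 1},
    {"dx": -0.45,"dy": 0.43,"dz": 0,"roll": 0,"jaw": 1},
    {"dx": -0.5,"dy": 0.36,"dz": 0,"roll": 0,"jaw": 1},
    {"dx": -0.5,"dy": 0.36,"dz": 0,"roll": 0,"jaw": 1},
    {"dx": -0.5,"dy": 0.36,"dz": 0,"roll": 0,"jaw": 1},
    {"dx": -0.5,"dy": 0.36,"dz": 0,"roll": 0,"jaw": 1},
    {"dx": -0.5,"dy": 0.36,"dz": 0,"roll": 0,"jaw": 1},
  ],
)

```text
time_s: 29.93
ee_pos: [0.5403, 0.1911, 0.1704]
eef_rot: [-3.141, -0.0, 3.142]
force: [-0.5, -7.0, 3.1]
grip_width: 0.0194
grip_force: 60.0
```

Request:
send_rows(
  rows=[
    {"dx": -0.59,"dy": 0.21,"dz": 0,"roll": 0,"jaw": 1},
    {"dx": -0.59,"dy": 0.21,"dz": 0,"roll": 0,"jaw": 1},
    {"dx": -0.59,"dy": 0.21,"dz": 0,"roll": 0,"jaw": 1},
    {"dx": -0.59,"dy": 0.21,"dz": 0,"roll": 0,"jaw": 1},
    {"dx": -0.59,"dy": 0.22,"dz": 0,"roll": 0,"jaw": 1},
    {"dx": -0.6,"dy": 0.16,"dz": 0,"roll": 0,"jaw": 1},
    {"dx": -0.6,"dy": 0.16,"dz": 0,"roll": 0,"jaw": 1},
    {"dx": -0.6,"dy": 0.16,"dz": 0,"roll": 0,"jaw": 1},
  ],
)

```text
time_s: 30.6
ee_pos: [0.545, 0.193, 0.1703]
eef_rot: [3.142, -0.0, -3.142]
force: [-1.1, -3.3, 1.2]
grip_width: 0.0194
grip_force: 60.0
```

Request:
send_rows(
  rows=[
    {"dx": -0.6,"dy": 0.17,"dz": 0,"roll": 0,"jaw": 1},
    {"dx": -0.6,"dy": 0.17,"dz": 0,"roll": 0,"jaw": 1},
    {"dx": -0.6,"dy": 0.17,"dz": 0,"roll": 0,"jaw": 1},
    {"dx": -0.6,"dy": 0.17,"dz": 0,"roll": 0,"jaw": 1},
    {"dx": -0.6,"dy": 0.17,"dz": 0,"roll": 0,"jaw": 1},
    {"dx": -0.61,"dy": 0.08,"dz": 0,"roll": 0,"jaw": 1},
    {"dx": -0.61,"dy": 0.08,"dz": 0,"roll": 0,"jaw": 1},
    {"dx": -0.61,"dy": 0.08,"dz": 0,"roll": 0,"jaw": 1},
    {"dx": -0.61,"dy": 0.08,"dz": 0,"roll": 0,"jaw": 1},
    {"dx": -0.61,"dy": 0.08,"dz": 0,"roll": 0,"jaw": 1},
  ],
)

```text
time_s: 31.43
ee_pos: [0.5512, 0.1942, 0.1704]
eef_rot: [3.142, -0.0, 3.142]
force: [-0.5, -1.4, 0.9]
grip_width: 0.019
grip_force: 60.0
```

Request:
send_rows(
  rows=[
    {"dx": -0.5,"dy": 0.16,"dz": 0,"roll": 0,"jaw": 1},
    {"dx": -0.5,"dy": 0.16,"dz": 0,"roll": 0,"jaw": 1},
    {"dx": -0.5,"dy": 0.16,"dz": 0,"roll": 0,"jaw": 1},
    {"dx": -0.5,"dy": 0.16,"dz": 0,"roll": 0,"jaw": 1},
    {"dx": -0.5,"dy": 0.16,"dz": 0,"roll": 0,"jaw": 1},
    {"dx": -0.61,"dy": -0.06,"dz": 0,"roll": 0,"jaw": 1},
    {"dx": -0.61,"dy": -0.06,"dz": 0,"roll": 0,"jaw": 1},
  ],
)

```text
time_s: 32.02
ee_pos: [0.5548, 0.1947, 0.1704]
eef_rot: [-3.141, -0.0, 3.142]
force: [-2.2, -4.6, 2.9]
grip_width: 0.0192
grip_force: 60.0
```

Request:
send_rows(
  rows=[
    {"dx": -0.61,"dy": -0.13,"dz": 0,"roll": 0,"jaw": 1},
    {"dx": -0.61,"dy": -0.13,"dz": 0,"roll": 0,"jaw": 1},
    {"dx": -0.61,"dy": -0.13,"dz": 0,"roll": 0,"jaw": 1},
    {"dx": -0.61,"dy": -0.13,"dz": 0,"roll": 0,"jaw": 1},
    {"dx": -0.61,"dy": -0.13,"dz": 0,"roll": 0,"jaw": 1},
    {"dx": -0.59,"dy": -0.22,"dz": 0,"roll": 0,"jaw": 1},
    {"dx": -0.59,"dy": -0.22,"dz": 0,"roll": 0,"jaw": 1},
    {"dx": -0.59,"dy": -0.22,"dz": 0,"roll": 0,"jaw": 1},
    {"dx": -0.59,"dy": -0.22,"dz": 0,"roll": 0,"jaw": 1},
    {"dx": -0.59,"dy": -0.22,"dz": 0,"roll": 0,"jaw": 1},
  ],
)

```text
time_s: 32.85
ee_pos: [0.5607, 0.1931, 0.1704]
eef_rot: [-3.142, -0.001, -3.142]
force: [-1.6, -1.8, 2.5]
grip_width: 0.0197
grip_force: 60.0
```

Full turn done, with some overlap. Now unhooking to the centre, lifting, and going back.

Request:
send_rows(
  rows=[
    {"dx": 1,"dy": -2.5,"dz": 0,"roll": 0,"jaw": 1},
    {"dx": 1.5,"dy": -4,"dz": 0,"roll": 0,"jaw": 1},
    {"dx": 1.5,"dy": -4,"dz": 0,"roll": 0,"jaw": 1},
    {"dx": 2,"dy": -5,"dz": 0,"roll": 0,"jaw": 1},
    {"dx": 2,"dy": -4,"dz": 0,"roll": 0,"jaw": 1},
    {"dx": 1,"dy": -2.5,"dz": 0,"roll": 0,"jaw": 1},
    {"dx": 0,"dy": 0,"dz": 0,"roll": 0,"jaw": 1},
    {"dx": 0,"dy": 0,"dz": -5,"roll": 0,"jaw": 1},
    {"dx": 0,"dy": 0,"dz": -10,"roll": 0,"jaw": 1},
    {"dx": 0,"dy": 0,"dz": -15,"roll": 0,"jaw": 1},
  ],
)

```text
time_s: 33.68
ee_pos: [0.5516, 0.1711, 0.2006]
eef_rot: [-3.141, -0.002, -3.141]
force: [0.3, 0.8, -1.0]
grip_width: 0.0192
grip_force: 60.0
```

Request:
send_rows(
  rows=[
    {"dx": 2,"dy": -15,"dz": 0,"roll": 0,"jaw": 1},
    {"dx": 3,"dy": -34,"dz": 0,"roll": 0,"jaw": 1},
    {"dx": 3,"dy": -34,"dz": 0,"roll": 0,"jaw": 1},
    {"dx": 3,"dy": -34,"dz": 0,"roll": 0,"jaw": 1},
    {"dx": 3,"dy": -34,"dz": 0,"roll": 0,"jaw": 1},
    {"dx": 3,"dy": -34,"dz": 0,"roll": 0,"jaw": 1},
    {"dx": 3,"dy": -34,"dz": 0,"roll": 0,"jaw": 1},
    {"dx": 3,"dy": -34,"dz": 0,"roll": 0,"jaw": 1},
    {"dx": 3,"dy": -34,"dz": 0,"roll": 0,"jaw": 1},
    {"dx": 3,"dy": -28,"dz": 0,"roll": 0,"jaw": 1},
    {"dx": 2,"dy": -10,"dz": 0,"roll": 0,"jaw": 1},
    {"dx": 0,"dy": 0,"dz": 0,"roll": 0,"jaw": 1},
  ],
)

```text
time_s: 34.68
ee_pos: [0.5202, -0.156, 0.2005]
eef_rot: [-3.141, 0.0, 3.139]
force: [-0.2, 0.2, -0.8]
grip_width: 0.0196
grip_force: 60.0
```

Request:
send_rows(
  rows=[
    {"dx": 0,"dy": 0,"dz": 0,"roll": 0,"jaw": 1},
    {"dx": 0,"dy": 0,"dz": 0,"roll": 0,"jaw": 1},
    {"dx": 0,"dy": 0,"dz": 0,"roll": 0,"jaw": 1},
  ],
)

```text
time_s: 34.93
ee_pos: [0.5211, -0.1526, 0.2006]
eef_rot: [3.141, 0.0, -3.14]
force: [-0.1, 0.1, -2.1]
grip_width: 0.0189
grip_force: 60.0
```

Run:
```python
from h import *
C=cam("scene");o=get_obs();print(o["ee_pos"],o["force"],o["eef_rot"])
p=C[3]@np.array([o["ee_pos"][0],o["ee_pos"][1],.16])+C[4];u=C[2]@p;u=(u[:2]/u[2]).astype(int)
im=C[0][u[1]-50:u[1]+45,u[0]-60:u[0]+60]
save("s4",cv2.resize(im,None,fx=6,fy=6,interpolation=cv2.INTER_CUBIC))
```

```text
[ 0.52107464 -0.15273864  0.20051981] [-0.61096227 -0.52297574 -1.74386518] [ 3.14152142e+00  9.16146986e-05 -3.13999125e+00]
```

View pics/s4.png

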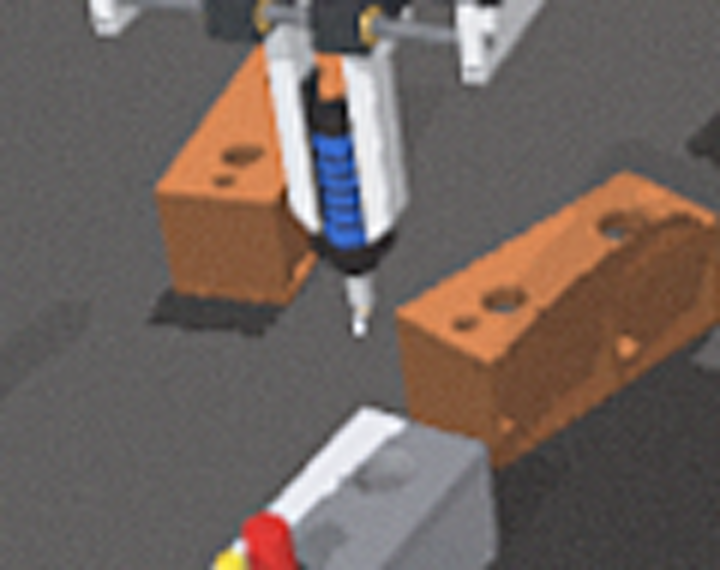

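The crop shows the tool upright in the gripper at (340,190), with its blade clear above the empty socket at (388,470). Lowering it now.

Request:
send_rows(
  rows=[
    {"dx": 2.1,"dy": -1.9,"dz": 15,"roll": 0,"jaw": 1},
    {"dx": 0,"dy": 0,"dz": 20,"roll": 0,"jaw": 1},
    {"dx": 0,"dy": 0,"dz": 20,"roll": 0,"jaw": 1},
    {"dx": 0,"dy": 0,"dz": 5,"roll": 0,"jaw": 1},
    {"dx": 0,"dy": 0,"dz": 0,"roll": 0,"jaw": 1},
    {"dx": 0,"dy": 0,"dz": 0,"roll": 0,"jaw": 1},
    {"dx": 0,"dy": 0,"dz": 0,"roll": 0,"jaw": 1},
  ],
)

```text
time_s: 35.57
ee_pos: [0.5194, -0.1558, 0.1418]
eef_rot: [-3.141, 0.002, -3.141]
force: [-0.5, -0.4, -0.8]
grip_width: 0.0191
grip_force: 60.0
```

Request:
send_rows(
  rows=[
    {"dx": 0,"dy": 0,"dz": 6,"roll": 0,"jaw": 1},
    {"dx": 0,"dy": 0,"dz": 8,"roll": 0,"jaw": 1},
    {"dx": 0,"dy": 0,"dz": 8,"roll": 0,"jaw": 1},
    {"dx": 0,"dy": 0,"dz": 8,"roll": 0,"jaw": 1},
    {"dx": 0,"dy": 0,"dz": 8,"roll": 0,"jaw": 1},
    {"dx": 0,"dy": 0,"dz": 8,"roll": 0,"jaw": 1},
    {"dx": 0,"dy": 0,"dz": 6,"roll": 0,"jaw": 1},
    {"dx": 0,"dy": 0,"dz": 0,"roll": 0,"jaw": 1},
    {"dx": 0,"dy": 0,"dz": 0,"roll": 0,"jaw": 1},
    {"dx": 0,"dy": 0,"dz": 0,"roll": 0,"jaw": 1},
  ],
)

```text
time_s: 36.4
ee_pos: [0.519, -0.1559, 0.0888]
eef_rot: [-3.141, 0.0, 3.141]
force: [0.9, -0.0, -0.4]
grip_width: 0.019
grip_force: 60.0
```

Request:
send_rows(
  rows=[
    {"dx": 0,"dy": 1.2,"dz": 0,"roll": 0,"jaw": 1},
    {"dx": 0,"dy": 0,"dz": 3,"roll": 0,"jaw": 1},
    {"dx": 0,"dy": 0,"dz": 3,"roll": 0,"jaw": 1},
    {"dx": 0,"dy": 0,"dz": 3,"roll": 0,"jaw": 1},
    {"dx": 0,"dy": 0,"dz": 3,"roll": 0,"jaw": 1},
    {"dx": 0,"dy": 0,"dz": 2,"roll": 0,"jaw": 1},
    {"dx": 0,"dy": 0,"dz": 0,"roll": 0,"jaw": 1},
    {"dx": 0,"dy": 0,"dz": 0,"roll": 0,"jaw": 1},
    {"dx": 0,"dy": 0,"dz": 0,"roll": 0,"jaw": 1},
  ],
)

```text
time_s: 37.15
ee_pos: [0.5188, -0.1546, 0.0744]
eef_rot: [-3.142, 0.0, 3.142]
force: [-0.5, 0.6, -0.0]
grip_width: 0.0194
grip_force: 60.0
```

Seated at the original pose. Releasing and withdrawing.

Request:
send_rows(
  rows=[
    {"dx": 0,"dy": 0,"dz": 0,"roll": 0,"jaw": -1},
    {"dx": 0,"dy": 0,"dz": 0,"roll": 0,"jaw": -1},
    {"dx": 0,"dy": 0,"dz": 0,"roll": 0,"jaw": -1},
    {"dx": 0,"dy": 0,"dz": 0,"roll": 0,"jaw": -1},
    {"dx": 0,"dy": 0,"dz": 0,"roll": 0,"jaw": -1},
    {"dx": 0,"dy": 0,"dz": 0,"roll": 0,"jaw": -1},
    {"dx": 0,"dy": 0,"dz": 0,"roll": 0,"jaw": -1},
    {"dx": 0,"dy": 0,"dz": 0,"roll": 0,"jaw": -1},
    {"dx": 0,"dy": 0,"dz": 0,"roll": 0,"jaw": -1},
  ],
)

```text
time_s: 37.9
ee_pos: [0.5188, -0.1546, 0.0745]
eef_rot: [-3.142, 0.0, 3.142]
force: [-0.8, -0.0, 0.0]
grip_width: 0.0758
grip_force: 0.0
```

Request:
send_rows(
  rows=[
    {"dx": 0,"dy": 0,"dz": -10,"roll": 0,"jaw": -1},
    {"dx": 0,"dy": 0,"dz": -25,"roll": 0,"jaw": -1},
    {"dx": 0,"dy": 0,"dz": -30,"roll": 0,"jaw": -1},
    {"dx": 0,"dy": 0,"dz": -30,"roll": 0,"jaw": -1},
    {"dx": 0,"dy": 0,"dz": -30,"roll": 0,"jaw": -1},
    {"dx": 0,"dy": 0,"dz": -30,"roll": 0,"jaw": -1},
    {"dx": -15,"dy": 0,"dz": -20,"roll": 0,"jaw": -1},
    {"dx": -20,"dy": 0,"dz": 0,"roll": 0,"jaw": -1},
    {"dx": 0,"dy": 0,"dz": 0,"roll": 0,"jaw": -1},
    {"dx": 0,"dy": 0,"dz": 0,"roll": 0,"jaw": -1},
  ],
)

```text
time_s: 38.73
ee_pos: [0.5537, -0.1545, 0.2495]
eef_rot: [3.142, -0.0, -3.141]
force: [-0.6, -0.1, -0.7]
grip_width: 0.0941
grip_force: 0.0
```

Run:
```python
from h import *
C=cam("scene");print(get_obs()["ee_pos"],get_obs()["grip_width"])
save("s5",cv2.resize(C[0][150:330,100:460],None,fx=2.2,fy=2.2,interpolation=cv2.INTER_CUBIC))
C=cam("wrist");P=cloud(C);z=P[...,2];m=(abs(P[...,0]-.52)<.03)&(abs(P[...,1]+.155)<.03)&(z>.12)&(z<.15)
print(m.sum(),P[m].mean(0),P[m].max(0))
```

```text
[ 0.55326966 -0.15447937  0.24926637] 0.0936466371705077
313 [ 0.51823579 -0.153406    0.12975994] [ 0.52859831 -0.14361642  0.1335133 ]
```

View pics/s5.png

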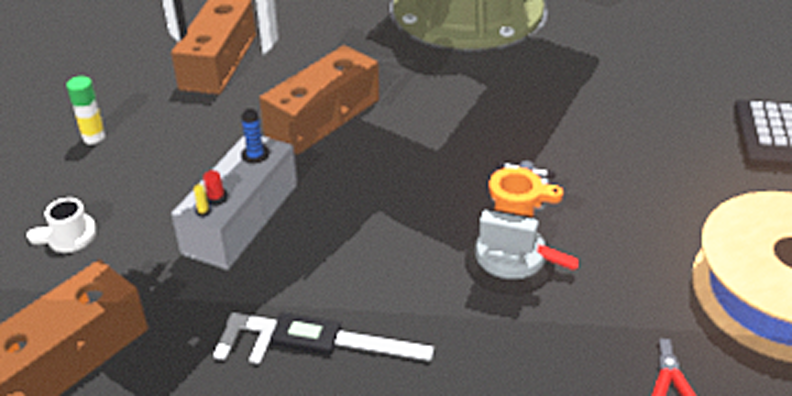

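The picture shows the tool standing in its socket at (252,135), with its top at the same height as before. Nothing else has moved.

```bash
python3 -c "from station import *; print(hand_in())"
```

```text
the job is handed in; nothing more can be done
None
```

I took the tool round the hole's edge one full clockwise turn from the ear, overlapping the start by about 20°, stood it back in its socket and handed the job in at about 39 s; pressure was uneven, with readings of about 2 to 9 N against the 5 N asked (each taken only at the end of a move).

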